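Hold the sample plug home in the coating tester

ROBOT

A 7-joint arm with a two-finger parallel gripper is mounted at the origin on the work surface. World frame = base frame: x ahead of the robot, y to its left, z up, the work surface at z = 0. Lengths are in m, angles in rad, forces in N, time in s.
With the tool pointing down it reaches from about 0.4 to 0.9 m from the base axis. Payload 5.6 kg.
Tool frame: the origin (TCP) lies between the finger pads; the fingertips stand bot.tips_ahead ahead of it and the grasp point (between the pads) lies 6 mm ahead of it (bot.tips_ahead is the distance from the TCP to the fingertips, in m); z points along the fingers, y is the line along which they close (so a half turn about z gives the same grasp; the last joint's range is limited). The gripper opens to 92 mm and grips with 3 to 60 N. Pads are 20 mm wide; open, the fingers measure 128 mm over their backs; the gripper's body (75 mm by 189 mm) begins 69 mm behind the grasp point.
Start: joints at [1.236, 0.468, -0.012, 1.603, 0.006, 1.071, -0.056], TCP at [0.187, -0.623, 0.24] pointing down, gripper open.
Joint ranges: [-2.53, 2.53], [-0.31, 2.02], [-1.57, 1.55], [0.28, 2.44], [-1.29, 4.43], [0.15, 1.84], [-2.92, 2.92]. Speed limits (rad/s): [2.57, 2.57, 3.14, 3.14, 3.14, 3.14, 3.14].

INTERFACE

Orientations are given as a rotation vector (axis times angle).
In Python, from bench import bot, viewer, job gives the robot as it stands.
- The arm moves only by the shell command python3 -m jog 'ROWS' [OPENING] [FORCE]. ROWS is JSON, a list of rows, each a list of 4 numbers: the shift along the tool's x, y, z in m, then the turn about the tool's z in degrees. In form: [[dx, dy, dz, turn], ...]. A call has 1 to 12 rows; each row shifts and turns the commanded pose from where the row before left it, along the tool's axes as they then stand; what a row does not reach is not made up. A row lasts 1/8 s, in which the tool goes at most 62.5 mm and 10.7 degrees, less where a joint would pass 70% of its speed; a pose out of reach is approached as far as the arm can. A call is refused whole if a number of a shift passes 0.0625 or a number of a turn 10.7, either way. A call with a gripper value outside its range is refused whole. OPENING is the opening in per cent of the stroke, from 0 (shut) to 100 (fully open), set as the call begins (- or left out, the last holds). The fingers move at their own pace and stop on an object; FORCE is the grip in N (left out, the last holds). Time passes only in rows, so rows that do not move let the fingers close. It gives the time, the measured TCP pose, the force, the opening and the grip force at its end, in the units of the state.
- bot.sense(): the state, without advancing time (a new reading comes with each control period).
- viewer.read_camera(name): name is "scene" or "top" or "wrist"; returns a dict with "color" (384x512x3 uint8, red, green, blue), "K" (3x3 intrinsics, pixels), "rvec" (rotation vector, rad) and "tvec" (3), from world to camera coordinates, as OpenCV has them; the wrist camera has in their place "mount" (4x4, takes a point from camera to tool coordinates, whose origin is the TCP and whose axes are the flange's). Camera axes: x right, y down, z forward; pixel columns grow to the right and rows downward; lengths in m; the calibration is good to about 2 mm. A picture is of the moment at which its call begins: read the wrist's pose just before it. There is no depth.
- job.close_job(): hands the job in; it is judged then, once.
The state is a dict: "t": time; "joints": joint angles; "qvel": joint speeds; "joint_efforts": joint torques, N m; "tcp_pos": TCP position; "eef_rot": TCP orientation; "wrist_force": force on the tool from outside, world axes, zero at the start; "ft_torque": the same for the moment, N m; "grip_width": finger opening in m; "grip_force": force on a finger pad.
Only numpy, scipy, OpenCV 4.12 (cv2) and the standard library are available. Lean on these libraries where they do the work, as an engineer would, in place of code of your own. Each camera call takes 0.05 s, during which the arm holds its last target. There are 200 camera calls.

TASK

Push the coating tester's open lid down until it is fully closed, then lift the knobbed sample plug out of its wooden rest and put its nose through the round port in the closed lid. Press it straight down against the sprung contact until its collar sits flat and firmly on the lid, and finish while holding it pressed down there: the program ends without letting go, because the spring would lift the plug again. Leave the other things on the bench where they stand.

Things in the scene. Friction and masses are not known exactly. Their poses are not given: they have to be found in the camera images.
- tester: The coating tester: a grey open-topped square chamber, 150 x 150 mm and 70 mm high, fixed to the bench, standing anywhere on the left or right half with some yaw. Origin: centre of its underside. Its x axis points from the low black control wing (45 mm deep, 36 mm high, on the -x side) to the lid's hinge on the +x side; z up.
- lid_hinge (a point): Midpoint of the lid's hinge line, on the tester's +x top edge, 75 mm from the chamber's centre and 70 mm above the bench; the hinge line runs along the tester's y.
- lid_angle (a joint): Angle of the hinged lid, rad: 0 is fully closed, flat on the chamber; it starts standing open at 0.7 to 1.2 and grows as it opens. The lid's underside passes through the hinge line. The hinge is stiff (about 0.4 N m of friction): the lid stays where it is left and must be pushed all the way down, for instance with the shut fingertips on its outer face, taking a few newtons near the free edge.
- lid: The lid: an aluminium plate 150 x 150 x 12 mm, with one round through hole (the port) of 30 mm diameter in its middle and a 14 mm long, 50 mm wide black tab on its free edge. Origin: midpoint of the hinge line, at the plate's underside. The plate extends 150 mm along its own -x; its z is its outer face's normal (up when closed).
- lid_edge (a point): Middle of the lid's free edge, on the outer face (150 mm from the hinge).
- port (a point): Centre of the port on the lid's outer face. With the lid closed it is 82 mm above the bench, over the centre of the chamber. Axes as those of the lid.
- plunger (a joint): How far the sprung brass contact in the chamber, below the port, is pushed down, m: 0 at rest. It faces up, 20 mm diameter, its top 20 mm below the outer face of the closed lid. Its spring gives 3 N at 0 and 8 N at 0.010, where the plug's collar meets the lid (the hard stop).
- plug: The sample plug, about 150 g, upright and loose in its wooden rest at the start. From below: a round steel nose of 26 mm diameter and 30 mm length with a tapered tip, a steel collar of 46 mm diameter and 8 mm thickness, a round black knob of 24 mm diameter and 42 mm height; 80 mm in all. Origin: centre of the nose's tip face; z up along the plug.
- plug_collar (a point): Centre of the collar's underside, 30 mm above the nose's tip: the face that seats on the lid.
- plug_knob (a point): On the plug's axis in the knob, 68 mm above the nose's tip, 12 mm below the knob's top, 30 mm above the collar's top: a good height to grip.
- rest: Wooden rest block 90 x 90 x 36 mm, fixed on the bench, with a 30 mm hole in its middle in which the plug hangs by its collar. Origin: centre of its underside.
- dish: Bystander: small white porcelain dish with copper coins, 80 mm wide, 28 mm high. Origin under its centre.
- jar: Bystander: small glass jar with black cap, 48 mm wide, 75 mm high. Origin under its centre.
- beaker: Bystander: glass beaker, 68 mm wide, 90 mm high. Origin under its centre.
- blank: Bystander: steel blanking plug without a knob, 30 mm high, standing on its 46 mm flat face. Its 32 mm nose does not fit the port. Origin under its centre.
- bottle: Bystander: amber bottle, 60 mm wide, 140 mm high. Origin under its centre.
Things that resemble listed ones, but are neither listed nor needed, are in the scene too. What is shaped like the plug but pink is not meant.

How it is judged:
On the way, in this order (a step that is already met when the one before it is completed fails the run):
1. the lid is fully closed (within 0.04 rad) while the plug is still clear of the port (value of joint lid_angle below 0.04 rad and distance between plug_collar and port above 0.06 m), for 0.2 s.
2. the plug's nose is in the port of the closed lid (value of joint lid_angle below 0.04 rad and z of plug in the frame of port below -0.008 m and horizontal distance between plug and port below 0.006 m), for 0.1 s.
At the end, for the whole second after the job is handed in: Through the last second: lid closed (0.04 rad), contact down over 8.5 mm, plug upright (0.06 rad), centred (5 mm), still, its collar within 1.5 mm of the lid and bearing on it with over 1 N, the robot still on the plug with over 1 N (value of joint lid_angle below 0.04 rad and value of joint plunger above 0.0085 m and z of plug_collar in the frame of port below 0.0015 m and horizontal distance between plug_collar and port below 0.005 m and angle between plug's own z axis and vertical below 0.06 rad and contact force between plug and lid above 1 N and contact force between any of the fingers, the arm and plug above 1 N and linear speed of plug below 0.02 m/s); the arm keeps its last pose, push and grip.
It fails at once if another thing on the bench was moved by more than 30 mm (distance of any of dish, jar, beaker, blank, bottle from where it was at the start of the episode above 0.03 m).
It also fails if it takes over 69 s, if anything falls off the work surface, if the arm or the gripper's body presses on something with over 40 N, if the wrist force passes 120 N, or if a joint passes its speed limit or range.

## Working session

There is one attempt and no reset: what is moved stays moved. The work goes in short steps, Python scripts to look and compute and a shell command to move; the robot and the scene stay as the last step left them, time stands still between calls to the robot, and variables do not carry over. Pictures are saved under pics/ and viewed, at most 10 in all, crops included, and the job is handed in when it is done.

```bash
mkdir -p pics; ls
cat > h.py <<'E'
import numpy as np,cv2
from bench import bot,viewer,job
from scipy.spatial.transform import Rotation as R
def cam(n):
    s=bot.sense(); c=viewer.read_camera(n)
    if n=='wrist':
        T=np.eye(4);T[:3,:3]=R.from_rotvec(s['eef_rot']).as_matrix();T[:3,3]=s['tcp_pos'];T=T@np.array(c['mount'])
        return c['color'],np.array(c['K']),T[:3,:3],T[:3,3]
    Rc=R.from_rotvec(np.ravel(c['rvec'])).as_matrix().T
    return c['color'],np.array(c['K']),Rc,-Rc@np.ravel(c['tvec'])
def ray(C,u,v):
    d=C[2]@np.linalg.inv(C[1])@[u,v,1]; return C[3],d
def onz(C,u,v,z):
    o,d=ray(C,u,v); return o+d*(z-o[2])/d[2]
def pix(C,p):
    q=C[1]@(C[2].T@(np.array(p)-C[3])); return q[:2]/q[2]
def save(n,C): cv2.imwrite('pics/'+n,C[0][:,:,::-1])
E
python3 - <<'E'
from h import *
a=cam('scene');b=cam('top');save('s.png',a);save('t.png',b)
for c in(a,b):print(c[3],c[2][:,2],c[1][0,0])
np.save('s.npy',a[0]);s=bot.sense();print(bot.tips_ahead,s['tcp_pos'],s['eef_rot'],s['t'],s['wrist_force'])
print(R.from_rotvec(s['eef_rot']).as_matrix().round(3))
E
```

```text
pics
[ 1.20795165 -0.31101683  1.31499995] [-0.46489797  0.22678977 -0.85582491] 462.5164239830009
[0.46216718 0.00790799 1.301784  ] [ 0.06495167 -0.00325538 -0.9978831 ] 480.31164970622035
0.025 [ 0.18680178 -0.6220878   0.23874228] [-3.10670842e+00 -4.56431258e-01  5.31926303e-04] 0.1 [-0.53151106 -0.79339775 -0.11394163]
[[ 0.958  0.288 -0.001]
 [ 0.288 -0.958  0.001]
 [-0.    -0.002 -1.   ]]
```

View pics/s.png

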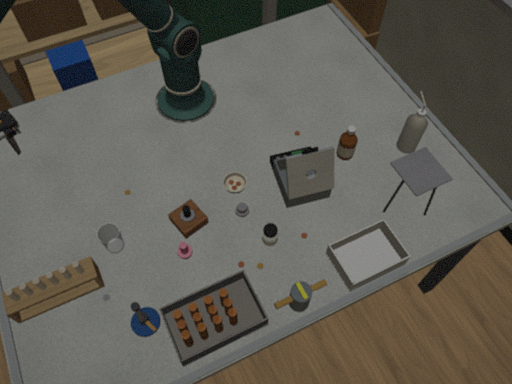

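View pics/t.png

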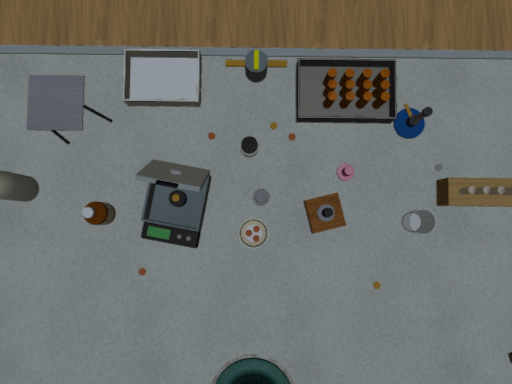

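The scene view shows the tester with its raised lid near (305,178) and the knobbed plug in its wooden rest at (187,214). In the top view the tester is near (175,215) with its wing at (170,235), and the rest and plug are at (326,212).
Things that could be taken for the plug, by top-view pixel:
- Black knob in the wooden rest, (326,212): this is the one, since it matches "knobbed, in a wooden rest".
- Pink lookalike, (345,172): excluded by the task.
- Steel blank, (261,197): it has no knob.
- Black-capped jar, (249,146).

Next is one close crop to check the choice.

Run:
```python
from h import *
b=cam('top');np.save('t.npy',b[0])
i=b[0][:,:,::-1]
A=cv2.resize(i[155:255,130:220],None,fx=5,fy=5,interpolation=cv2.INTER_CUBIC)
B=cv2.resize(i[185:241,295:355],None,fx=5,fy=5,interpolation=cv2.INTER_CUBIC)
o=np.zeros((500,760,3),np.uint8);o[:,:450]=A;o[:280,455:755]=B;cv2.imwrite('pics/c.png',o)
# wood rest mask
h=cv2.cvtColor(b[0],cv2.COLOR_RGB2HSV)[185:241,295:355]
m=((h[:,:,0]<18)&(h[:,:,1]>90)&(h[:,:,2]>40)).astype(np.uint8)
c=max(cv2.findContours(m,0,2)[0],key=cv2.contourArea);r=cv2.minAreaRect(cv2.convexHull(c));print(r)
u,v=np.array(r[0])+[295,185];print(onz(b,u,v,.036))
# knob dark
g=cv2.cvtColor(b[0],cv2.COLOR_RGB2GRAY)[200:224,314:340];print(g[::1].tolist() if 0 else '')
mm=(g<40).astype(np.uint8);n,l,st,ce=cv2.connectedComponentsWithStats(mm);print(st,ce+[314,200])
```

```text
((29.647064208984375, 27.588233947753906), (33.46991729736328, 34.44005584716797), 75.96376037597656)
[ 0.49285188 -0.18603912  0.036     ]

[[  0   0  26  24 550]
 [  8   8  11   9  74]] [[326.46363636 211.43636364]
 [326.77027027 211.97297297]]
```

View pics/c.png

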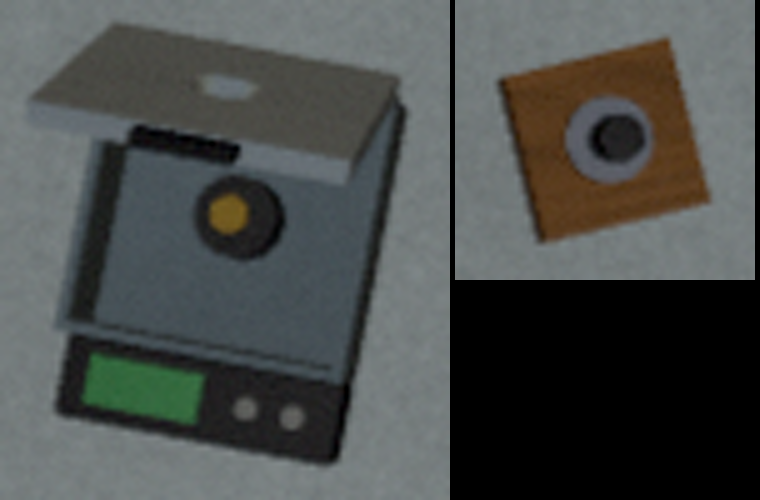

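The crop confirms the choice: a round black knob on a steel collar in the wooden rest. The lid's outer face has its free edge at top pixels of about (136,175) to (201,187). The brass contact is at (176,198), and the chamber's front corners are at (142,220) and (199,231).

```bash
cat >> h.py <<'E'
def toolshift(p,yaw=None):
    s=bot.sense();M=R.from_rotvec(s['eef_rot']).as_matrix()
    return M.T@(np.array(p)-s['tcp_pos'])
E
python3 - <<'E'
from h import *
from scipy.optimize import least_squares
b=cam('top')
print('knob',onz(b,326.77,211.97,.086))
fl=onz(b,142,220,.07);fr=onz(b,199,231,.07);print('front',fl,fr,np.linalg.norm(fl-fr))
print('brass',onz(b,175.8,197.8,.062))
obs=np.array([[136,175],[200.5,187],[152.4,159.4],[210,170.6],[142,220],[199,231],[175.8,197.8]])
def pts(x):
    px,py,yaw,a=x
    c,s=np.cos(yaw),np.sin(yaw);T=lambda X:np.array([px+c*X[0]-s*X[1],py+s*X[0]+c*X[1],X[2]])
    L=lambda d,y,h:T([.075-d*np.cos(a)+h*np.sin(a),y,.07+d*np.sin(a)+h*np.cos(a)])
    return [L(.15,.075,.012),L(.15,-.075,.012),L(0,.075,.012),L(0,-.075,.012),T([-.075,.075,.07]),T([-.075,-.075,.07]),T([0,0,.062])]
f=lambda x:(np.array([pix(b,p) for p in pts(x)])-obs).ravel()
r=least_squares(f,[.53,.2,-.2,.9],loss='soft_l1');print(r.x,r.fun.reshape(-1,2).round(1))
print(np.array(pts(r.x)).round(3))
E
```

```text
knob [ 0.49325813 -0.1837544   0.086     ]
front [0.46836097 0.28664234 0.07      ] [0.44176238 0.14041755 0.07      ] 0.14862427534531636
brass [0.52651641 0.2026547  0.062     ]
[ 0.5271148   0.20207246 -0.16941725  1.18727256] [[-0.3  0.1]
 [ 0.1 -0.1]
 [ 0.5 -0.2]
 [ 0.3 -1. ]
 [-0.8  1. ]
 [-0.2  0.5]
 [ 0.2 -0.2]]
[[0.569 0.271 0.214]
 [0.544 0.123 0.214]
 [0.625 0.261 0.074]
 [0.599 0.114 0.074]
 [0.466 0.289 0.07 ]
 [0.441 0.141 0.07 ]
 [0.527 0.202 0.062]]
```

```bash
python3 -m jog '[[0,0,-0.02,8.8],[0,0,-0.02,8.8],[0,0,-0.02,8.8],[0.0152,-0.0483,0,0],[0.0152,-0.0483,0,0],[0.0152,-0.0483,0,0],[0.0152,-0.0483,0,0],[0.0152,-0.0483,0,0],[0.0152,-0.0483,0,0],[0.0152,-0.0483,0,0],[0.0152,-0.0483,0,0],[0.0152,-0.0483,0,0]]' 0 20
python3 -m jog '[[0.0152,-0.0483,0,0],[0.0152,-0.0483,0,0],[0.0152,-0.0483,0,0],[0.0152,-0.0483,0,0],[0.0152,-0.0483,0,0],[0.0152,-0.0483,0,0],[0.0152,-0.0483,0,0],[0.0152,-0.0483,0,0],[0.0152,-0.0483,0,0],[0,0,0,0]]'
cat >> h.py <<'E'
def tester(): # tcp in tester frame
    s=bot.sense();c,k=np.cos(-.169),np.sin(-.169);d=np.array(s['tcp_pos'])-[.527,.202,0]
    M=R.from_rotvec(s['eef_rot']).as_matrix()
    return np.round([c*d[0]+k*d[1],-k*d[0]+c*d[1],d[2]-.025],4),'yaw',np.arctan2(M[1,0],M[0,0]),M[:,2].round(3),np.round(s['wrist_force'],1),s['t']
E
python3 -c "
from h import *
print(tester(),bot.sense()['joints'])"
```

```text
t: 1.7
tcp_pos: [0.3954, -0.2155, 0.2997]
eef_rot: [3.13, -0.265, 0.001]
wrist_force: [0.4, -0.4, -0.3]
grip_width: 0.0003
grip_force: 0.0
t: 2.95
tcp_pos: [0.6027, 0.1929, 0.2986]
eef_rot: [-3.129, 0.256, 0.003]
wrist_force: [0.0, -0.0, 0.5]
grip_width: 0.0004
grip_force: 0.0
(array([0.0761, 0.0038, 0.2736]), 'yaw', np.float64(-0.16316932065357478), array([-0.002,  0.002, -1.   ]), array([ 0. , -0. ,  0.5]), 2.95) [-0.01073788  0.43982068 -0.48112593  1.55772685  0.21020234  1.19659136
 -2.26388312]
```

```bash
python3 -m jog '[[0,0,0.026,0],[0,0,0.026,0],[0,0,0.026,0],[-0.014,0,0,0],[-0.014,0,0,0],[-0.011,0,0.005,0],[-0.011,0,0.005,0],[-0.012,0,0.006,0],[-0.01,0,0.008,0],[-0.01,0,0.009,0],[-0.009,0,0.009,0]]'
python3 -m jog '[[-0.007,0,0.011,0],[-0.007,0,0.011,0],[-0.006,0,0.011,0],[-0.003,0,0.013,0],[-0.003,0,0.013,0],[-0.003,0,0.010,0],[0,0,0,0]]'
python3 -c "
from h import *
print(tester());save('l.png',cam('top'))"
```

```text
t: 4.32
tcp_pos: [0.5123, 0.2041, 0.1786]
eef_rot: [-3.13, 0.265, 0.001]
wrist_force: [1.8, 1.3, 1.1]
grip_width: 0.0009
grip_force: 0.9
t: 5.2
tcp_pos: [0.4838, 0.2082, 0.1095]
eef_rot: [3.129, -0.265, -0.003]
wrist_force: [-0.4, 1.1, -0.1]
grip_width: 0.0009
grip_force: 0.0
(array([-0.0436, -0.0011,  0.0845]), 'yaw', np.float64(-0.168913687065671), array([-0.002, -0.001, -1.   ]), array([-0.4,  1.1, -0.1]), 5.2)
```

View pics/l.png

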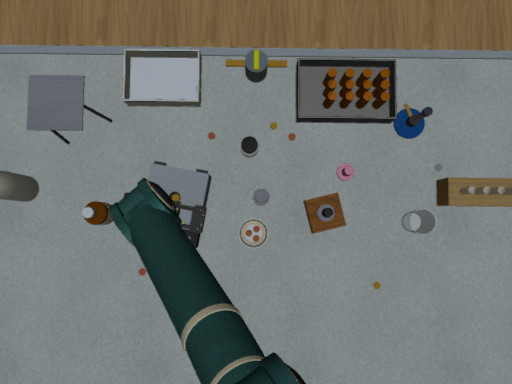

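The lid is almost down: its plate shows at (180,185) with the hinge at the top. The bottle at (95,213) hasn't moved. Next I press down until the force rises.

```bash
python3 -m jog '[[0,0,0.003,0],[0,0,0.003,0],[0,0,0,0]]'; python3 -m jog '[[0,0,0.003,0],[0,0,0.003,0],[0,0,0,0],[0,0,0,0]]'; python3 -c "
from h import *
print(tester())"
```

```text
t: 5.62
tcp_pos: [0.485, 0.2088, 0.1072]
eef_rot: [3.129, -0.265, 0.002]
wrist_force: [-6.6, -3.1, 22.5]
grip_width: 0.0006
grip_force: 11.4
t: 6.12
tcp_pos: [0.4851, 0.2089, 0.1068]
eef_rot: [3.126, -0.265, 0.006]
wrist_force: [-21.6, -10.7, 73.5]
grip_width: 0.0005
grip_force: 36.4
(array([-0.0424, -0.0002,  0.0818]), 'yaw', np.float64(-0.16912405934113411), array([ 0.003, -0.004, -1.   ]), array([-21.6, -10.7,  73.5]), 6.125)
```

```bash
python3 -m jog '[[0,0,-0.01,0],[0,0,-0.03,0],[0,0,-0.05,0],[0.0093,0.0482,0,0],[0.0093,0.0482,0,0],[0.0093,0.0482,0,0],[0.0093,0.0482,0,0],[0.0093,0.0482,0,0],[0.0093,0.0482,0,0],[0.0093,0.0482,0,0],[0.0093,0.0482,0,0],[0,0,0,0]]' 70 20
python3 -m jog '[[0,0,0,0],[0,0,0,0]]'
python3 - <<'E'
from h import *
w=cam('wrist');t=cam('top');save('w.png',w);save('t2.png',t)
print(bot.sense()['tcp_pos'],tester()[1:])
print('expected knob px',pix(w,[.4933,-.184,.086]),pix(w,[.493,-.186,.044]))
o=np.hstack([cv2.resize(w[0],(480,360)),cv2.resize(t[0][150:260,120:220],(320,360))]);cv2.imwrite('pics/wt.png',o[:,:,::-1])
E
```

```text
t: 7.62
tcp_pos: [0.4925, -0.1886, 0.1884]
eef_rot: [3.128, -0.277, 0.0]
wrist_force: [0.1, -0.5, 0.1]
grip_width: 0.0647
grip_force: 0.0
t: 7.88
tcp_pos: [0.4933, -0.1823, 0.1887]
eef_rot: [-3.13, 0.261, -0.0]
wrist_force: [-0.2, 0.1, 0.3]
grip_width: 0.0641
grip_force: 0.0
[ 0.49330161 -0.18263265  0.18866354] ('yaw', np.float64(-0.16668461719811437), array([ 0.,  0., -1.]), array([ 0.4, -0.3,  0.4]), 7.975)
expected knob px [259.33625897 186.83776571] [261.00765609 175.39111598]
```

View pics/wt.png

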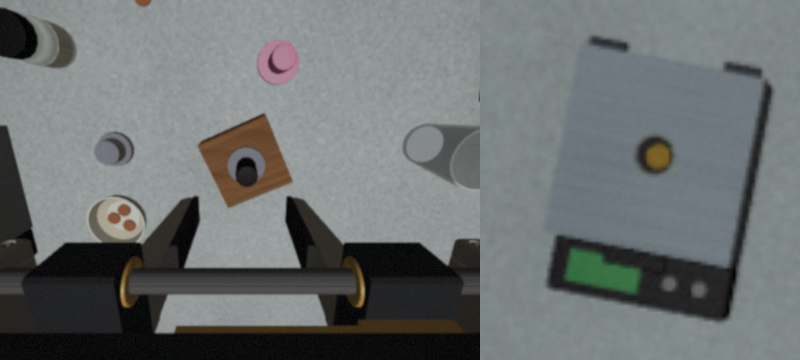

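The left half (wrist) shows the plug's knob at about full-resolution (262,183), close to where I expected it, with the pink lookalike well away. The right half (top) shows the lid flat and closed, with the port and brass contact at top pixel of about (175,197).

Run:
```python
from h import *
w=cam('wrist');t=cam('top')
g=cv2.cvtColor(w[0],cv2.COLOR_RGB2GRAY)[150:205,235:290]
n,l,st,ce=cv2.connectedComponentsWithStats((g<32).astype(np.uint8));i=1+st[1:,4].argmax();print(st[i],ce[i]+[235,150])
# top face circle: bottom part of the dark blob
x0,y0,W,H,_=st[i];u=235+x0+W/2-.5;v=150+y0+H-W/2-.5
print('knob top',u,v,onz(w,u,v,.086)) 
g=cv2.cvtColor(t[0],cv2.COLOR_RGB2GRAY);lid=np.median(g[180:215,155:200]);m=g[185:210,162:188];hs=cv2.cvtColor(t[0],cv2.COLOR_RGB2HSV)[185:210,162:188]
mk=((m<.75*lid)|(hs[:,:,1]>100)).astype(np.uint8)
n,l,st,ce=cv2.connectedComponentsWithStats(mk);i=1+st[1:,4].argmax();p=ce[i]+[162,185]
print('port',lid,st[i],p,onz(t,*p,.082))
# lid corners
mm=((g>.0))
```

```text
[ 17  19  20  17 177] [261.33333333 174.99435028]
knob top 261.5 175.5 [ 0.50426281 -0.18829375  0.086     ]
port 117.0 [  7   7  12  11 108] [174.12962963 197.01851852] [0.52742369 0.20379637 0.082     ]
```

Run:
```python
from h import *
w=cam('wrist')
g=cv2.cvtColor(w[0],cv2.COLOR_RGB2GRAY)
print(g[160:206:2,262].tolist(),g[186,240:286:2].tolist())
for th in(45,55):
  n,l,st,ce=cv2.connectedComponentsWithStats((g[150:205,235:290]<th).astype(np.uint8));i=1+st[1:,4].argmax();x0,y0,W,H,_=st[i]
  u=235+x0+W/2-.5;v=150+y0+H-W/2-.5;print(th,st[i],u,v,onz(w,u,v,.086))
```

```text
[120, 116, 120, 111, 39, 2, 9, 3, 9, 32, 43, 42, 36, 35, 34, 33, 32, 31, 34, 35, 74, 83, 86] [75, 77, 95, 115, 116, 77, 29, 37, 33, 35, 37, 35, 35, 36, 37, 38, 39, 90, 115, 114, 93, 89, 87]
45 [ 16  18  22  31 542] 261.5 187.5 [ 0.49222901 -0.18678724  0.086     ]
55 [ 16  18  23  32 576] 262.0 188.0 [ 0.49164066 -0.18718588  0.086     ]
```

```bash
python3 -m jog '[[0,0.0035,0.02,0],[0,0,0.03,0],[0,0,0.03,0],[0,0,0.02,0],[0,0,0.0087,0],[0,0,0,0],[0,0,0,0]]'
python3 -m jog '[[0,0,0,0],[0,0,0,0],[0,0,0,0],[0,0,0,0],[0,0,0,0],[0,0,0,0]]' 0 55
```

```text
t: 9.0
tcp_pos: [0.4931, -0.1875, 0.0807]
eef_rot: [3.13, -0.265, 0.002]
wrist_force: [0.2, 0.3, 0.4]
grip_width: 0.0644
grip_force: 0.0
t: 9.75
tcp_pos: [0.4925, -0.1874, 0.0799]
eef_rot: [3.13, -0.265, 0.0]
wrist_force: [-0.4, -0.9, 0.9]
grip_width: 0.023
grip_force: 55.0
```

```bash
python3 -m jog '[[0,0,-0.02,0],[0,0,-0.04,0],[0,0,-0.06,0],[-0.0114,-0.0488,0,0],[-0.0114,-0.0488,0,0],[-0.0114,-0.0488,0,0],[-0.0114,-0.0488,0,0],[-0.0114,-0.0488,0,0],[-0.0114,-0.0488,0,0],[-0.0114,-0.0488,0,0],[-0.0114,-0.0488,0,0]]'
python3 -m jog '[[0,0,0,0],[0,0,0,0],[0,0,0,0]]'
python3 - <<'E'
from h import *
w=cam('wrist');s=cam('scene');save('w3.png',w)
print(bot.sense()['tcp_pos'],tester())
for p in ([.5272,.203,.082],):print(pix(w,p),pix(s,p))
k=pix(s,np.array(bot.sense()['tcp_pos'])-[0,0,.04]).astype(int);print(k)
c=s[0][k[1]-45:k[1]+45,k[0]-40:k[0]+40]
o=np.hstack([cv2.resize(w[0],(480,360)),cv2.resize(c,(320,360))]);cv2.imwrite('pics/w3.png',o[:,:,::-1])
g=cv2.cvtColor(w[0],cv2.COLOR_RGB2GRAY);u,v=pix(w,[.5272,.203,.082]).astype(int)
r=g[max(0,v-40):v+40,u-40:u+40];print(np.median(r))
hs=cv2.cvtColor(w[0],cv2.COLOR_RGB2HSV)[max(0,v-40):v+40,u-40:u+40]
mk=((r<.7*np.median(r))|(hs[:,:,1]>100)).astype(np.uint8)
n,l,st,ce=cv2.connectedComponentsWithStats(mk)
for i in range(1,n):
  if st[i,4]>80:
    p=ce[i]+[u-40,max(0,v-40)];q=[st[i,0]+st[i,2]/2-.5+u-40,st[i,1]+st[i,3]/2-.5+max(0,v-40)];print(st[i],p,q,onz(w,*q,.082))
E
```

```text
t: 11.12
tcp_pos: [0.4678, 0.2139, 0.1995]
eef_rot: [3.13, -0.266, -0.001]
wrist_force: [1.8, 0.5, -1.5]
grip_width: 0.0229
grip_force: 55.0
t: 11.5
tcp_pos: [0.4685, 0.211, 0.1995]
eef_rot: [3.129, -0.269, -0.001]
wrist_force: [0.2, 0.7, -2.0]
grip_width: 0.0233
grip_force: 55.0
[0.4685924  0.21134133 0.19976906] (array([-0.0591, -0.0006,  0.1748]), 'yaw', np.float64(-0.1713172365162154), array([-0.   , -0.001, -1.   ]), array([-0.3,  0.1, -1.5]), 11.6)
[255.28206775 124.05640072] [301.79721549 170.54938881]
[297 141]
146.0
[ 25  26  30  31 733] [254.27012278 125.12687585] [np.float64(254.5), np.float64(125.0)] [0.52644617 0.20390127 0.082     ]
```

View pics/w3.png

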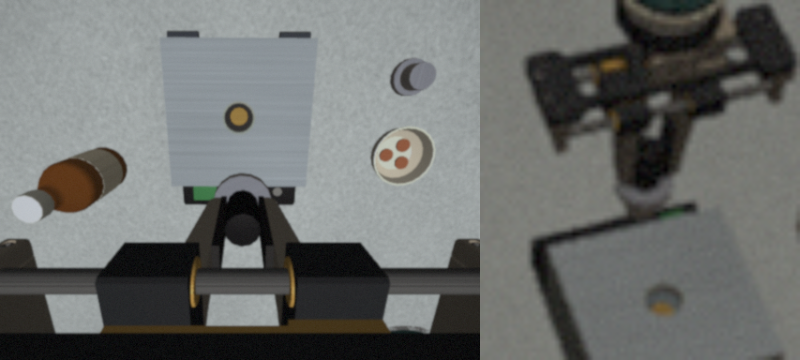

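The left half (wrist) shows the plug upright in the grip, with its knob top at crop (243,228) and the top of the collar's arc at (242,174). The port is at full-resolution (254.5,125). I'll measure the plug's offset in the hand from those.

Run:
```python
from h import *
w=cam('wrist');s=bot.sense();g=cv2.cvtColor(w[0],cv2.COLOR_RGB2GRAY)
T=np.array(s['tcp_pos']);M=R.from_rotvec(s['eef_rot']).as_matrix()
P=lambda x,y,z:pix(w,T+M@[x,y,z]).round(1)
print('knob top c,+x,-x,+y,-y',P(0,0,-.006),P(.012,0,-.006),P(-.012,0,-.006),P(0,.012,-.006),P(0,-.012,-.006))
print('collar far',P(.023,0,.036),P(.023*.8,.023*.6,.036),P(.023*.8,-.023*.6,.036))
print('col258',[(v,int(g[v,258])) for v in range(176,272,2)])
print('row192',[(u,int(g[192,u])) for u in range(222,300,2)])
print('row244',[(u,int(g[244,u])) for u in range(230,290,2)])
```

```text
knob top c,+x,-x,+y,-y [256.7 244.2] [256.7 225.6] [256.7 262. ] [277.2 244.2] [236.2 244.2]
collar far [257.  185.2] [276.2 191.4] [237.8 191.4]
col258 [(176, 151), (178, 146), (180, 148), (182, 149), (184, 118), (186, 71), (188, 114), (190, 128), (192, 126), (194, 125), (196, 124), (198, 125), (200, 127), (202, 99), (204, 27), (206, 10), (208, 15), (210, 1), (212, 13), (214, 3), (216, 16), (218, 13), (220, 8), (222, 4), (224, 10), (226, 10), (228, 29), (230, 39), (232, 39), (234, 37), (236, 34), (238, 30), (240, 36), (242, 29), (244, 33), (246, 26), (248, 26), (250, 31), (252, 28), (254, 24), (256, 25), (258, 23), (260, 22), (262, 90), (264, 163), (266, 170), (268, 173), (270, 171)]
row192 [(222, 147), (224, 147), (226, 146), (228, 146), (230, 143), (232, 143), (234, 146), (236, 134), (238, 104), (240, 79), (242, 103), (244, 122), (246, 126), (248, 126), (250, 126), (252, 128), (254, 129), (256, 123), (258, 126), (260, 127), (262, 126), (264, 125), (266, 127), (268, 128), (270, 125), (272, 123), (274, 113), (276, 87), (278, 88), (280, 133), (282, 150), (284, 149), (286, 149), (288, 150), (290, 148), (292, 152), (294, 150), (296, 150), (298, 149)]
row244 [(230, 7), (232, 14), (234, 13), (236, 12), (238, 12), (240, 20), (242, 26), (244, 23), (246, 29), (248, 27), (250, 24), (252, 32), (254, 31), (256, 30), (258, 33), (260, 28), (262, 29), (264, 29), (266, 29), (268, 28), (270, 31), (272, 29), (274, 26), (276, 26), (278, 10), (280, 4), (282, 11), (284, 9), (286, 9), (288, 30)]
```

```bash
python3 -m jog '[[0.02,-0.0014,0,0],[0.02,-0.001,0,0],[0.0185,-0.001,0,0],[0,0,0.015,0],[0,0,0.015,0],[0,0,0.006,0],[0,0,0,0],[0,0,0,0],[0,0,0,0]]'
python3 - <<'E'
from h import *
P=[]
for _ in range(5):
  s=cam('scene');P.append(bot.sense()['tcp_pos'])
T=np.mean(P,0);print(T,'err to port',toolshift([.5267,.2039,T[2]]),tester())
k=pix(s,[.527,.204,.09]).astype(int);c=s[0][k[1]-35:k[1]+35,k[0]-40:k[0]+40]
cv2.imwrite('pics/s4.png',cv2.resize(c,(640,560),interpolation=cv2.INTER_CUBIC)[:,:,::-1])
E
```

```text
t: 12.78
tcp_pos: [0.5267, 0.2064, 0.1644]
eef_rot: [-3.13, 0.265, -0.001]
wrist_force: [0.6, 0.2, -1.9]
grip_width: 0.0232
grip_force: 55.0
[0.52667512 0.20631006 0.16418023] err to port [ 0.00047456  0.00229005 -0.00013719] (array([-0.0011,  0.0041,  0.139 ]), 'yaw', np.float64(-0.16909865100236482), array([ 0.,  0., -1.]), array([ 0.6,  0.5, -2.2]), 13.025)
```

View pics/s4.png

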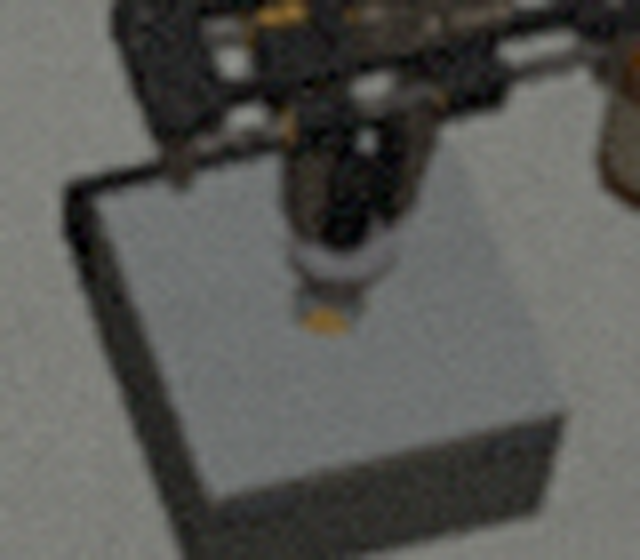

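The scene view shows the nose just above the port: collar at crop (345,265), port at (330,312). The plug looks slightly to the right, which agrees with the roughly 2 mm error I computed. I'll correct that and go down gently.

```bash
python3 -m jog '[[0.0005,0.0018,0,0],[0,0,0,0],[0,0,0.004,0],[0,0,0.004,0],[0,0,0.004,0],[0,0,0,0],[0,0,0,0]]'
python3 -c "
from h import *
print(tester(), bot.sense()['ft_torque'])"
```

```text
t: 13.9
tcp_pos: [0.5268, 0.2045, 0.1519]
eef_rot: [-3.13, 0.265, -0.0]
wrist_force: [0.6, 0.5, -2.4]
grip_width: 0.0229
grip_force: 55.0
(array([-0.0007,  0.0024,  0.1269]), 'yaw', np.float64(-0.1689783480283288), array([ 0.,  0., -1.]), array([ 0.6,  0.5, -2.4]), 13.9) [0.04381488 0.02136327 0.00884927]
```

```bash
python3 -m jog '[[0,0,0.004,0],[0,0,0.004,0],[0,0,0.004,0],[0,0,0,0],[0,0,0,0]]'
python3 -m jog '[[0,0,0.004,0],[0,0,0.004,0],[0,0,0.004,0],[0,0,0,0],[0,0,0,0]]'
```

```text
t: 14.52
tcp_pos: [0.5267, 0.2044, 0.1398]
eef_rot: [-3.13, 0.265, 0.0]
wrist_force: [-1.2, 0.4, -1.7]
grip_width: 0.0229
grip_force: 55.0
t: 15.15
tcp_pos: [0.5271, 0.2046, 0.1283]
eef_rot: [-3.13, 0.265, -0.001]
wrist_force: [-0.2, 0.7, 4.9]
grip_width: 0.0231
grip_force: 55.0
```

```bash
python3 -m jog '[[0,0,0.002,0],[0,0,0.001,0],[0,0,0.001,0],[0,0,0,0],[0,0,0,0]]'
python3 -m jog '[[0,0,0.001,0],[0,0,0.001,0],[0,0,0,0],[0,0,0,0],[0,0,0,0]]'
```

```text
t: 15.78
tcp_pos: [0.5271, 0.2046, 0.1258]
eef_rot: [3.13, -0.265, 0.002]
wrist_force: [-4.0, -2.6, 17.0]
grip_width: 0.0231
grip_force: 55.0
t: 16.4
tcp_pos: [0.5272, 0.2046, 0.1257]
eef_rot: [3.129, -0.265, 0.003]
wrist_force: [-9.1, -4.3, 30.0]
grip_width: 0.0232
grip_force: 55.0
```

Run:
```python
from h import *
s=cam('scene');print(tester())
k=pix(s,[.527,.204,.09]).astype(int);c=s[0][k[1]-35:k[1]+35,k[0]-40:k[0]+40]
cv2.imwrite('pics/s5.png',cv2.resize(c,(640,560),interpolation=cv2.INTER_CUBIC)[:,:,::-1])
```

```text
(array([-0.0003,  0.0026,  0.1007]), 'yaw', np.float64(-0.1691350954056062), array([ 0.002, -0.001, -1.   ]), array([-9. , -5.8, 31.8]), 16.45)
```

View pics/s5.png

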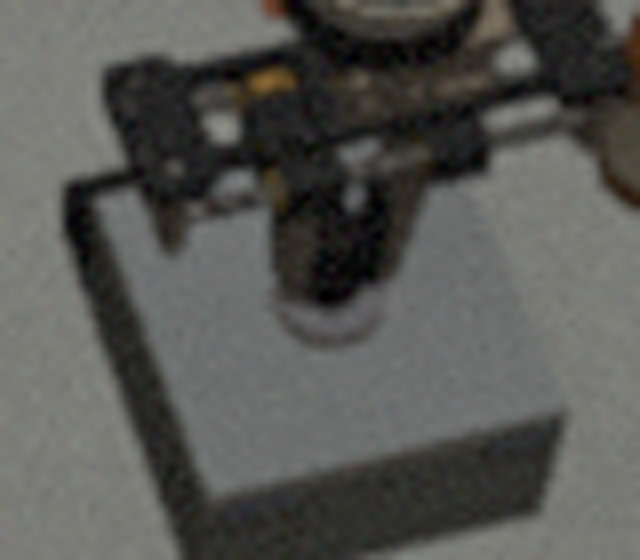

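The collar sits flat on the closed lid at crop (330,318), the port is fully covered, and the press is steady at about 30 N. I'm handing in now.

```bash
python3 -c "
from bench import job
print(job.close_job())"
```

```text
the job is handed in; nothing more can be done
None
```

The lid is closed and the plug is seated in the port, held pressed down at about 30 N with its collar flat on the lid; the job was handed in at about 16.5 s and gave no verdict back.

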